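# Turn a stripped shaft's parts round for the rebuild

## Task

The four parts of a gearbox shaft stand on the aluminium strip-down rack in the order they came off, the first one nearest that rack's handle. Move them to the empty plywood build rack in the reverse order, so that the last one off stands in the bay nearest the build rack's handle and the first one off in the bay farthest from it, one part to a bay. Set each down upright in the middle of its bay without dropping it, let go, and leave the tape, pliers and carton where they are.

Things in the scene. Friction and masses are not known exactly. Their poses are not given: they have to be found in the camera images.
- gear: Steel spur gear lying flat: 50 mm over its 16 coarse teeth, 18 mm thick, with a 20 mm bore. Grasp it across the teeth, low down. 0.2 kg. Origin: centre of its underside; z up.
- bearing: Steel ball bearing lying flat: smooth outer ring 47 mm in diameter, 15 mm thick, 20 mm bore, a ring of balls showing between its two races. Grasp the outer ring, low down. 0.12 kg. Origin: centre of its underside; z up.
- sleeve: Brass spacer sleeve, a plain tube standing on end: 32 mm outside, 23 mm bore, 45 mm tall. 0.13 kg. Origin: centre of its underside; z up.
- flange: Aluminium coupling flange: a 48 x 48 mm square plate 8 mm thick with four small bolt holes, lying flat, and on it a round neck 35 mm in diameter that rises to 38 mm above the underside. Grasp the neck. 0.14 kg. Origin: centre of its underside; z up.
- strip_rack: Strip-down rack, fixed: aluminium deck 100 mm (x) by 316 mm (y), top 30 mm above the bench, with four black rubber pads in a row along y at +114, +38, -38, -114 mm, one part on each at the start. End plates rise 10 mm above the deck. A flat D-shaped steel rod handle sticks out 40 mm from its +y end only. Origin: centre of its underside, at bench height, y to the handle.
- pad_gear: The fixed black rubber pad (80 mm in x, 68 mm in y, 4 mm thick, top 34 mm above the bench) of the strip-down rack on which the gear stands at the start; the four pads look alike. Origin: centre of its underside; axes parallel to the rack's.
- pad_bearing: The fixed black rubber pad (80 mm in x, 68 mm in y, 4 mm thick, top 34 mm above the bench) of the strip-down rack on which the bearing stands at the start; the four pads look alike. Origin: centre of its underside; axes parallel to the rack's.
- pad_sleeve: The fixed black rubber pad (80 mm in x, 68 mm in y, 4 mm thick, top 34 mm above the bench) of the strip-down rack on which the sleeve stands at the start; the four pads look alike. Origin: centre of its underside; axes parallel to the rack's.
- pad_flange: The fixed black rubber pad (80 mm in x, 68 mm in y, 4 mm thick, top 34 mm above the bench) of the strip-down rack on which the flange stands at the start; the four pads look alike. Origin: centre of its underside; axes parallel to the rack's.
- build_rack: Build rack, fixed: plywood base 110 mm (x) by 316 mm (y), four bays centred at x = 0, y = +114, +38, -38, -114 mm, 72 mm clear between 4 mm fins that rise 12 mm above the bay pads (pad tops 19 mm above the bench). Bays open along x: close fingers along x. A flat D-shaped steel rod handle sticks out 40 mm from its +y end only. Origin: centre of its underside, at bench height, y to the handle.
- tape_roll: Bystander: roll of masking tape lying flat, 100 mm across, 24 mm high. Origin: centre of its underside.
- pliers: Bystander: pliers with red handles lying flat, about 160 mm long, 16 mm high. Origin: at the rivet, at bench height; x points to the jaws.
- carton: Bystander: small blue carton standing upright, 45 x 35 mm, 70 mm tall. Origin: centre of its underside.
Things that resemble listed ones, but are neither listed nor needed, are in the scene too. Several things have the shape of the flange; the one meant has the colours described above.

How it is judged:
By the outcome, as a careful person would: the job done as asked, in the order asked, and still so for the second after the job is handed in, with the robot touching nothing.
It also fails if it takes over 88 s, if anything falls off the work surface, if the arm or the gripper's body presses on something with over 40 N, if the wrist force passes 120 N, or if a joint passes its speed limit or range.

## Robot

A 6-joint arm with a two-finger parallel gripper is mounted at the origin on the work surface. World frame = base frame: x ahead of the robot, y to its left, z up, the work surface at z = 0. Lengths are in m, angles in rad, forces in N, time in s.
With the tool pointing down it reaches from about 0.3 to 0.775 m from the base axis. Payload 14.6 kg.
Tool frame: the origin (TCP) lies on the mounting face of the last link; the fingertips stand 199 mm ahead of it and the grasp point (between the pads) lies 180 mm ahead of it; z points along the fingers, y is the line along which they close (so a half turn about z gives the same grasp; the last joint's range is limited). The gripper opens to 94 mm and grips with 3 to 60 N. Pads are 16 mm wide; open, the fingers measure 119 mm over their backs; the gripper's body (75 mm by 177 mm) begins 78 mm behind the grasp point.
Start: joints at [1.181, 0.3, 1.521, -0, 1.321, -0.067], TCP at [0.174, 0.522, 0.405] pointing down, gripper open.
Joint ranges: [-3.03, 3.03], [-0.79, 2.21], [0.23, 2.52], [-1.04, 4.18], [0, 3.07], [-2.55, 2.55]. Speed limits (rad/s): [2.22, 2.22, 2.57, 3.14, 3.14, 3.14].

## Interface

Orientations are given as [roll, pitch, yaw] about the fixed x, y, z axes, in that order (R = Rz(yaw) Ry(pitch) Rx(roll)).
In Python, from station import telemetry, cams, workorder, finder gives the robot as it stands.
- The arm moves only by the tool jog_arm, never from a script. Its argument "rows" is a list of rows, each an object with "gripper": the finger opening in m, from 0 to 0.094; "slide": the shift along the tool's x, y, z in m, a list of three; "spin": the turn about the tool's z in rad. In form: [{"gripper": gripper, "slide": [tx, ty, tz], "spin": spin}, ...]. A call has 1 to 8 rows; each row is the pose to reach, as a shift and turn from the pose commanded when the call began, along the tool's axes at that moment; what a row does not reach only later rows make up. A row lasts 1/10 s, in which the tool goes at most 50 mm and 8.59 degrees, less where a joint would pass 70% of its speed; a pose out of reach is approached as far as the arm can. A call with a gripper value outside its range is refused whole. The fingers move at their own pace and stop on an object; "squeeze" is the grip in N (left out, the last holds). Time passes only in rows, so rows that repeat a pose let the fingers close. It gives the time, the measured TCP pose, the force, the opening and the grip force at its end, in the units of the state.
- telemetry.get_obs(): the state, without advancing time (a new reading comes with each control period).
- cams.camera(name): name is "scene" or "top" or "wrist"; returns (picture, depth): 384x512x3 uint8, red, green, blue; 384x512 float32, m along the optical axis (not along the pixel's ray), 0 where there is no reading.
- cams.camera_info(name): a dict with "camera_matrix" (3x3 intrinsics, pixels), "R" (3x3) and "t" (3): a world point X has camera coordinates R X + t; the wrist camera has in their place "tool_from_camera" (4x4, takes a point from camera to tool coordinates, whose origin is the TCP and whose axes are the flange's). Camera axes: x right, y down, z forward; pixel columns grow to the right and rows downward; lengths in m; the calibration is good to about 2 mm. A picture is of the moment at which its call begins: read the wrist's pose just before it. camera_info takes no time and is no camera call.
- workorder.hand_in(): hands the job in; it is judged then, once.
Trained networks look in the newest picture that a camera, given by its name, has taken for a name from the list of things; names that differ only in an ending like _2 or _b are one class to them, and where a whole thing is asked for, a point or a joint stands for the part that bears it (a point fixed in the world has none). Each returns a list of dicts, best first, with "confidence" (0 to 1); they miss things now and then, are a little off and sometimes report something else, mostly with a low value. They report only what shows in the picture. A call takes as long as a camera call. They do not tell look-alikes from the thing itself.
- finder.find_in(target, camera): "point" ([x, y, z] in m, in world coordinates, good to about 4 mm: the middle of the surface that is visible of it).
- finder.masks_of(target, camera): "region" (384x512 bool, what is visible of it).
The state is a dict: "time_s": time; "qpos": joint angles; "joint_vel": joint speeds; "tau": joint torques, N m; "ee_pos": TCP position; "eef_rot": TCP orientation; "force": force on the tool from outside, world axes, zero at the start; "moment": the same for the moment, N m; "grip_width": finger opening in m; "grip_force": force on a finger pad.
Only numpy, scipy, OpenCV 4.12 (cv2) and the standard library are available. Lean on these libraries where they do the work, as an engineer would, in place of code of your own. Each camera call takes 0.05 s, during which the arm holds its last target. There are 200 camera calls.

## Working session

There is one attempt and no reset: what is moved stays moved. The work goes in short steps, Python scripts to look and compute and a tool call to move; the robot and the scene stay as the last step left them, time stands still between calls to the robot, and variables do not carry over. Pictures are saved under pics/ and viewed, at most 14 in all, crops included, and the job is handed in when it is done.

Besides the shell and the picture viewer there is one more tool, called after "Request:" in YAML: its name, and indented under it one key for each argument. jog_arm: Moves the arm, as the interface text tells. Its arguments: {"type":"object","properties":{"rows":{"type":"array","items":{"type":"object","properties":{"gripper":{"type":"number"},"slide":{"type":"array","items":{"type":"number"}},"spin":{"type":"number"}}}},"squeeze":{"type":"number"}},"required":["rows"]}

```bash
mkdir -p pics; ls
python3 - <<'E'
from station import telemetry, cams
import cv2, numpy as np
for n in ("scene","top"):
    p,d=cams.camera(n); cv2.imwrite(f"pics/{n}0.png",cv2.resize(p[:,:,::-1],(800,600),interpolation=cv2.INTER_CUBIC)); np.savez(f"{n}0.npz",p=p,d=d)
    i=cams.camera_info(n); print(n,np.round(i["camera_matrix"],1).tolist(),np.round(i["R"],3).tolist(),np.round(i["t"],3))
print(telemetry.get_obs()); print(cams.camera_info("wrist"))
E
```

```text
pics
scene [[353.1, 0.0, 258.3], [0.0, 353.1, 190.8], [0.0, 0.0, 1.0]] [[0.009, 1.0, 0.007], [0.75, -0.002, -0.662], [-0.662, 0.012, -0.75]] [ 0.002 -0.348  1.26 ]
top [[405.8, 0.0, 253.9], [0.0, 405.8, 193.5], [0.0, 0.0, 1.0]] [[0.004, -1.0, 0.007], [-0.986, -0.005, -0.167], [0.167, -0.006, -0.986]] [-0.008  0.559  1.136]
{'time_s': 0.1, 'qpos': array([ 1.18138979e+00,  3.00379549e-01,  1.52152040e+00, -2.15306060e-05,
        1.32069354e+00, -6.65978002e-02]), 'joint_vel': array([-0.00014905, -0.00151977, -0.00173809,  0.00124293, -0.00018021,
        0.00027305]), 'tau': array([ 3.19878920e-03, -5.32638645e+01, -3.53284800e+01,  7.10254116e-02,
        2.33854365e-02,  4.10021457e-06]), 'ee_pos': array([0.17446681, 0.52155745, 0.40416212]), 'eef_rot': array([-3.14059264e+00, -4.57953066e-05,  2.81878923e+00]), 'force': array([0.46291431, 0.00582479, 0.04720273]), 'moment': array([ 0.00677813,  0.01281069, -0.03517058]), 'grip_force': 0.0, 'grip_width': 0.09381220237674491}
{'camera_matrix': array([[340.19196448,   0.        , 257.16432523],
       [  0.        , 340.19196448, 192.32714954],
       [  0.        ,   0.        ,   1.        ]]), 'tool_from_camera': array([[-6.61999170e-04, -9.68533382e-01, -2.48882803e-01,
         7.24652066e-02],
       [ 9.99999534e-01, -4.66181882e-04, -8.45723948e-04,
         9.83200421e-04],
       [ 7.03087222e-04, -2.48883247e-01,  9.68533239e-01,
         2.13016678e-02],
       [ 0.00000000e+00,  0.00000000e+00,  0.00000000e+00,
         1.00000000e+00]])}
```

View pics/top0.png

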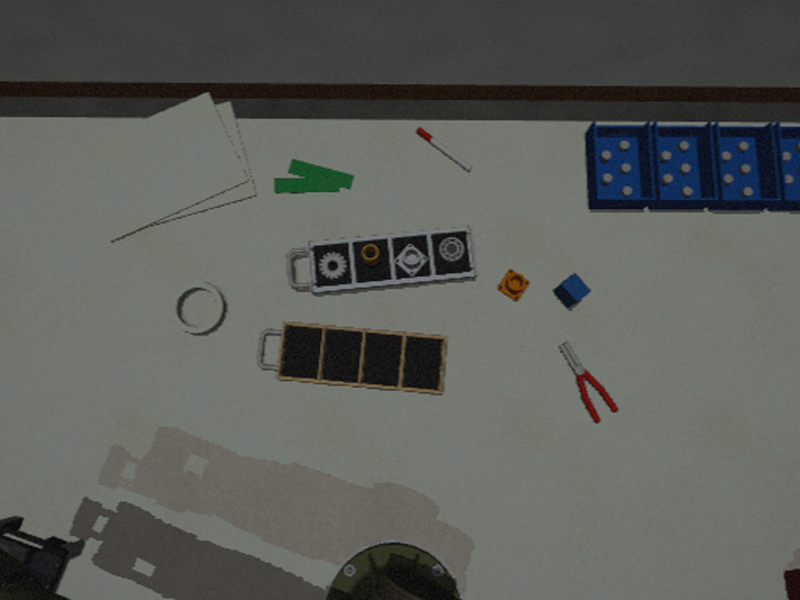

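View pics/scene0.png

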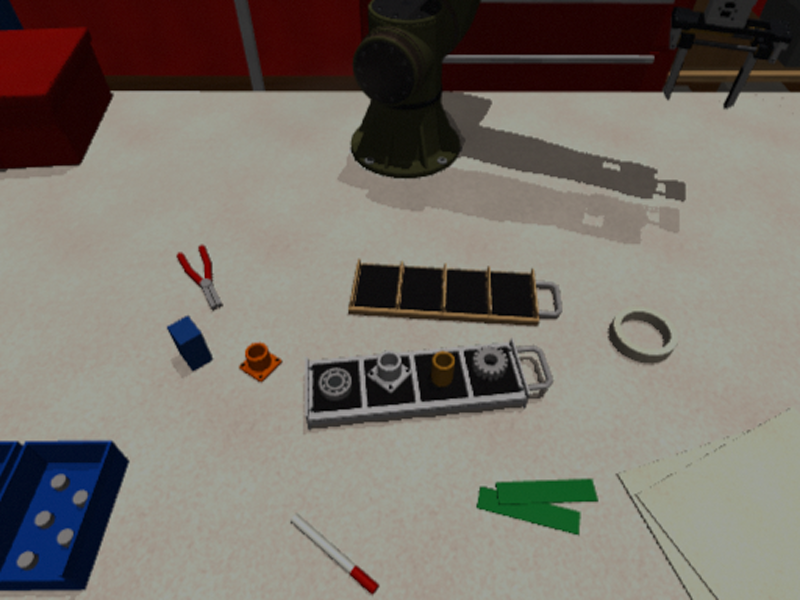

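The strip rack's handle is on the left in the top view, at (300,270). From there the order is gear (332,265), brass sleeve (371,254), aluminium flange (410,261), bearing (452,249). The build rack is empty and its handle is also on the left, at (268,350). There are two flange shapes: the silver one at (410,261) stands on the rack and matches "aluminium". The orange one at (513,285) is a look-alike on the bench.

So from the build rack's handle outward: bearing, flange, sleeve, gear.

```bash
cat > h.py <<'E'
import numpy as np, cv2
from station import telemetry, cams, finder
from scipy.spatial.transform import Rotation as Rn
def cloud(d,info,T=None):
    K=info["camera_matrix"]; v,u=np.indices(d.shape)
    P=np.stack([(u-K[0,2])/K[0,0]*d,(v-K[1,2])/K[1,1]*d,d],-1)
    if T is None: return (P-info["t"])@info["R"]
    return P@T[:3,:3].T+T[:3,3]
def wristT(o,info):
    T=np.eye(4); T[:3,:3]=Rn.from_euler("xyz",o["eef_rot"]).as_matrix(); T[:3,3]=o["ee_pos"]
    return T@info["tool_from_camera"]
E
python3 - <<'E'
from h import *
names=["gear","sleeve","flange","bearing","strip_rack","build_rack","pad_gear"]
for cam in ("top","scene"):
    z=np.load(cam+"0.npz"); X=cloud(z["d"],cams.camera_info(cam)); ok=z["d"]>0
    for n in names:
        for r in finder.find_in(n,cam)[:2]: print(cam,n,np.round(r["point"],4),round(r["confidence"],2))
    g=z["p"].max(-1)
    m=(ok&(g<45)&(X[...,2]>.008)&(X[...,2]<.045)&(X[...,0]>.25)&(X[...,0]<.7)&(abs(X[...,1])<.35)).astype(np.uint8)
    n,L,S,C=cv2.connectedComponentsWithStats(m,connectivity=4)
    for k in range(1,n):
        if S[k,4]>120:
            q=X[L==k]; b=cv2.minAreaRect((q[:,:2]*1000).astype(np.float32)); print(cam,"pad",S[k,4],np.round(C[k]),np.round(b[0],1),np.round(b[1],1),round(b[2],1),"z",np.round(np.median(q[:,2]),4))
E
```

```text
top gear [0.6279 0.1198 0.0513] 0.65
top sleeve [0.6412 0.0487 0.075 ] 0.57
top flange [ 0.6424 -0.0282  0.0426] 0.67
top flange [ 0.6036 -0.2266  0.0089] 0.65
top bearing [ 0.6618 -0.1044  0.046 ] 0.72
top bearing [0.6267 0.1196 0.0527] 0.43
top strip_rack [0.6285 0.028  0.0348] 0.9
top strip_rack [0.6378 0.121  0.0362] 0.51
top build_rack [0.5519 0.3768 0.0265] 0.63
top build_rack [0.4573 0.0681 0.0174] 0.58
top pad_gear [0.6386 0.1185 0.0344] 0.9
top pad 348 [288. 163.] [ 659.9 -107.7] [79.1 67.7] 6.3 z 0.0318
top pad 183 [262. 156.] [671.6 -29. ] [39.3 64.5] 4.0 z 0.032
top pad 437 [238. 168.] [643.6  43.9] [80.7 64.7] 5.6 z 0.0317
top pad 326 [212. 169.] [635.1 120.3] [80.8 66.1] 6.0 z 0.0318
top pad 745 [193. 225.] [469.6 176.2] [70.3 96.2] 85.5 z 0.017
top pad 755 [218. 227.] [463.1  99.8] [69.3 96.1] 85.2 z 0.017
top pad 744 [244. 229.] [456.7  23.8] [68.9 95.7] 84.4 z 0.017
top pad 724 [270. 232.] [450.  -52.3] [67.2 95.1] 84.9 z 0.017
scene gear [0.6314 0.1156 0.0519] 0.72
scene sleeve [0.6567 0.0467 0.0664] 0.86
scene sleeve [ 0.5992 -0.3263  0.0589] 0.44
scene flange [ 0.
[... 276 characters left out ...]
0.066  0.02  ] 0.68
scene pad_gear [0.6532 0.1211 0.0327] 0.65
scene pad_gear [ 0.6549 -0.0304  0.0494] 0.31
scene pad 657 [241. 183.] [451.9 -52. ] [67.8 94.4] 86.9 z 0.0201
scene pad 674 [270. 185.] [457.7  23.7] [68.  95.6] 86.6 z 0.0201
scene pad 691 [298. 187.] [464.5 101.1] [70.2 95.4] 85.0 z 0.0202
scene pad 714 [328. 188.] [470.3 177.3] [70.6 96.3] 85.8 z 0.0202
scene pad 160 [125. 228.] [ 604.3 -328.8] [42.6 23. ] 89.4 z 0.0272
scene pad 495 [314. 242.] [636.4 122. ] [78.9 69.7] 5.9 z 0.0352
scene pad 590 [281. 243.] [645.   44.6] [79.3 66.8] 5.4 z 0.035
scene pad 431 [247. 249.] [653.4 -30.6] [77.9 65.9] 6.1 z 0.035
scene pad 544 [215. 248.] [ 660.6 -107.3] [80.2 68.7] 5.6 z 0.0348
```

Run:
```python
from h import *
pads={"gear":(.6358,.1212,18),"sleeve":(.6443,.0442,45),"flange":(.6525,-.03,38),"bearing":(.6602,-.1075,15)}
for cam in ("top","scene"):
    z=np.load(cam+"0.npz"); X=cloud(z["d"],cams.camera_info(cam)); ok=z["d"]>0
    padz=.0318 if cam=="top" else .035
    for n,(x,y,h) in pads.items():
        w=ok&(np.hypot(X[...,0]-x,X[...,1]-y)<.045)&(abs(X[...,1]-y-(-.106)*(X[...,0]-x)*-1)<.036)
        m=w&(X[...,2]>padz+h/1000-.004)
        q=X[m]; (c,r)=cv2.minEnclosingCircle((q[:,:2]*1000).astype(np.float32))
        print(cam,n,len(q),"circ",np.round(c,1),round(r,1),"mean",np.round(q.mean(0)*1000,1))
        if n=="flange":
            m=w&(z["p"].max(-1)>70)&(X[...,2]>padz+.004)&(X[...,2]<padz+.011); q=X[m]
            b=cv2.minAreaRect((q[:,:2]*1000).astype(np.float32)); print("  plate",len(q),np.round(b[0],1),np.round(b[1],1),round(b[2],1))
im=np.load("top0.npz")["p"]; im2=np.load("scene0.npz")["p"]
f=lambda a:cv2.resize(a[:,:,::-1],None,fx=4,fy=4,interpolation=cv2.INTER_CUBIC)
a=f(im[140:205,180:350]); b=f(im2[215:275,150:350]); W=800
a=cv2.copyMakeBorder(a,0,0,0,W-a.shape[1],0)
cv2.imwrite("pics/crop.png",cv2.convertScaleAbs(np.vstack([a,b]),alpha=1.5))
```

```text
top gear 163 circ [629.3 118.2] 25.3 mean [628.9 118.   49.7]
top sleeve 50 circ [648.2  46.5] 16.0 mean [647.7  47.   76.5]
top flange 56 circ [644.1 -29.1] 17.1 mean [643.5 -29.5  69.4]
  plate 112 [643.5 -30.1] [46.6 46.3] 50.2
top bearing 152 circ [ 663.3 -106.1] 23.4 mean [ 663.2 -106.4   46.1]
scene gear 269 circ [629.  117.8] 25.6 mean [630.2 118.3  52.8]
scene sleeve 81 circ [648.7  47.8] 16.4 mean [649.1  47.3  79.2]
scene flange 94 circ [644.  -29.1] 17.3 mean [644.8 -28.8  72.1]
  plate 171 [644.6 -29.1] [46.8 47.1] 50.5
scene bearing 246 circ [ 663.3 -105.8] 23.9 mean [ 664.3 -105.8   49. ]
```

View pics/crop.png

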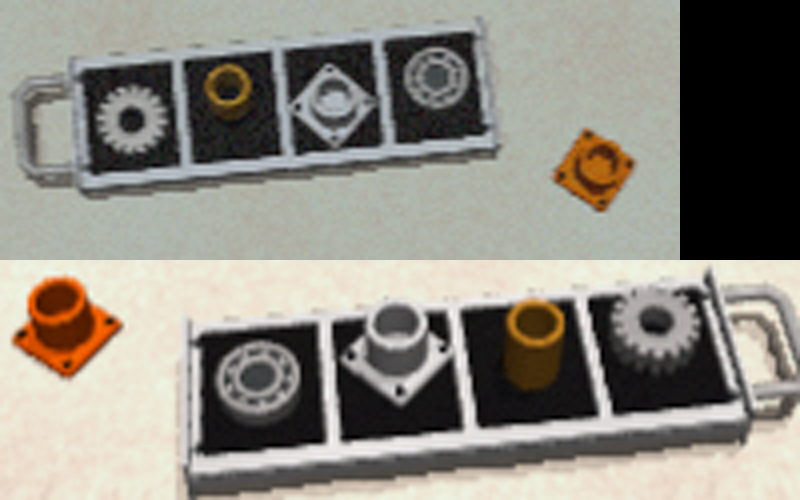

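The two views agree to about 1 mm, and pad heights measure about 33.4 mm (strip) and 18.6 mm (build), matching the text. The crop confirms that the silver flange on the rack is the one meant. The orange one at the right is a decoy.

I'll move the bearing first.

```bash
cat > go.py <<'E'
import sys
from h import *
x,y,z,yaw=map(float,sys.argv[1:5]); o=telemetry.get_obs()
R=Rn.from_euler("xyz",o["eef_rot"]); s=R.inv().apply(np.array([x,y,z])-o["ee_pos"])
a=(np.radians(yaw)-o["eef_rot"][2]+np.pi)%(2*np.pi)-np.pi
print("slide",np.round(s,4),"spin",round(-a,4),"len",np.linalg.norm(s).round(3),"t",o["time_s"])
E
python3 go.py .6633 -.106 .33 96.1
```

```text
slide [-0.6627 -0.4401  0.0746] spin 1.1416 len 0.799 t 0.8
```

Request:
jog_arm:
  rows:
    - {"gripper":0.08,"slide":[-0.6627,-0.4401,0.0746],"spin":1.1416}
    - {"gripper":0.08,"slide":[-0.6627,-0.4401,0.0746],"spin":1.1416}
    - {"gripper":0.08,"slide":[-0.6627,-0.4401,0.0746],"spin":1.1416}
    - {"gripper":0.08,"slide":[-0.6627,-0.4401,0.0746],"spin":1.1416}
    - {"gripper":0.08,"slide":[-0.6627,-0.4401,0.0746],"spin":1.1416}
    - {"gripper":0.08,"slide":[-0.6627,-0.4401,0.0746],"spin":1.1416}
    - {"gripper":0.08,"slide":[-0.6627,-0.4401,0.0746],"spin":1.1416}
    - {"gripper":0.08,"slide":[-0.6627,-0.4401,0.0746],"spin":1.1416}
  squeeze: 25

```text
time_s: 1.6
ee_pos: [0.42, 0.2055, 0.3674]
eef_rot: [3.141, -0.0, 1.671]
force: [-0.2, 0.9, 0.1]
grip_width: 0.0801
grip_force: 0.0
```

```bash
python3 go.py .6633 -.106 .33 96.1
```

```text
slide [-0.3344  0.2107  0.0375] spin -0.0059 len 0.397 t 1.6
```

Request:
jog_arm:
  rows:
    - {"gripper":0.08,"slide":[-0.3344,0.2107,0.0375],"spin":-0.0059}
    - {"gripper":0.08,"slide":[-0.3344,0.2107,0.0375],"spin":-0.0059}
    - {"gripper":0.08,"slide":[-0.3344,0.2107,0.0375],"spin":-0.0059}
    - {"gripper":0.08,"slide":[-0.3344,0.2107,0.0375],"spin":-0.0059}
    - {"gripper":0.08,"slide":[-0.3344,0.2107,0.0375],"spin":-0.0059}
    - {"gripper":0.08,"slide":[-0.3344,0.2107,0.0375],"spin":-0.0059}
    - {"gripper":0.08,"slide":[-0.3344,0.2107,0.0375],"spin":-0.0059}
    - {"gripper":0.08,"slide":[-0.3344,0.2107,0.0375],"spin":-0.0059}

```text
time_s: 2.4
ee_pos: [0.6652, -0.1048, 0.3295]
eef_rot: [-3.142, 0.0, 1.683]
force: [0.5, 0.8, 0.0]
grip_width: 0.0802
grip_force: 0.0
```

Request:
jog_arm:
  rows:
    - {"gripper":0.08,"slide":[0,0,0],"spin":0}
    - {"gripper":0.08,"slide":[0,0,0],"spin":0}

```text
time_s: 2.6
ee_pos: [0.6643, -0.1033, 0.3288]
eef_rot: [-3.14, -0.001, 1.682]
force: [0.3, 0.9, -0.5]
grip_width: 0.0799
grip_force: 0.0
```

```bash
python3 go.py .6633 -.106 .236 96.1
```

```text
slide [-0.0026 -0.0012  0.0928] spin 0.0046 len 0.093 t 2.6
```

Request:
jog_arm:
  rows:
    - {"gripper":0.08,"slide":[-0.0026,-0.0012,0.04],"spin":0.0046}
    - {"gripper":0.08,"slide":[-0.0026,-0.0012,0.075],"spin":0.0046}
    - {"gripper":0.08,"slide":[-0.0026,-0.0012,0.088],"spin":0.0046}
    - {"gripper":0.08,"slide":[-0.0026,-0.0012,0.0928],"spin":0.0046}
    - {"gripper":0.08,"slide":[-0.0026,-0.0012,0.0928],"spin":0.0046}
    - {"gripper":0.08,"slide":[-0.0026,-0.0012,0.0928],"spin":0.0046}

```text
time_s: 3.2
ee_pos: [0.6637, -0.1052, 0.2391]
eef_rot: [3.139, 0.001, 1.679]
force: [-0.7, -0.1, 1.1]
grip_width: 0.0802
grip_force: 0.0
```

Request:
jog_arm:
  rows:
    - {"gripper":0.04,"slide":[0,0,0],"spin":0}
    - {"gripper":0.04,"slide":[0,0,0],"spin":0}
    - {"gripper":0.04,"slide":[0,0,0],"spin":0}
    - {"gripper":0.04,"slide":[0,0,0],"spin":0}
    - {"gripper":0.04,"slide":[0,0,0],"spin":0}
    - {"gripper":0.04,"slide":[0,0,0],"spin":0}

```text
time_s: 3.8
ee_pos: [0.6634, -0.1055, 0.2372]
eef_rot: [3.141, 0.0, 1.679]
force: [-0.3, -0.3, 1.1]
grip_width: 0.0467
grip_force: 25.0
```

Request:
jog_arm:
  rows:
    - {"gripper":0.04,"slide":[0,0,-0.02],"spin":0}
    - {"gripper":0.04,"slide":[0,0,-0.06],"spin":0}
    - {"gripper":0.04,"slide":[0,0,-0.09],"spin":0}
    - {"gripper":0.04,"slide":[0,0,-0.09],"spin":0}

```text
time_s: 4.2
ee_pos: [0.6637, -0.1055, 0.3318]
eef_rot: [3.135, 0.002, 1.679]
force: [-0.1, 0.5, -2.0]
grip_width: 0.0465
grip_force: 25.0
```

```bash
python3 go.py .4699 .1758 .29 85.25
```

```text
slide [ 0.3006 -0.1627  0.0401] spin 0.1906 len 0.344 t 4.2
```

Request:
jog_arm:
  rows:
    - {"gripper":0.04,"slide":[0.3006,-0.1627,0.0401],"spin":0.1906}
    - {"gripper":0.04,"slide":[0.3006,-0.1627,0.0401],"spin":0.1906}
    - {"gripper":0.04,"slide":[0.3006,-0.1627,0.0401],"spin":0.1906}
    - {"gripper":0.04,"slide":[0.3006,-0.1627,0.0401],"spin":0.1906}
    - {"gripper":0.04,"slide":[0.3006,-0.1627,0.0401],"spin":0.1906}
    - {"gripper":0.04,"slide":[0.3006,-0.1627,0.0401],"spin":0.1906}
    - {"gripper":0.04,"slide":[0.3006,-0.1627,0.0401],"spin":0.1906}
    - {"gripper":0.04,"slide":[0.3006,-0.1627,0.0401],"spin":0.1906}

```text
time_s: 5.0
ee_pos: [0.4666, 0.179, 0.2856]
eef_rot: [-3.139, 0.001, 1.492]
force: [0.3, -0.1, -0.1]
grip_width: 0.0464
grip_force: 25.0
```

Request:
jog_arm:
  rows:
    - {"gripper":0.04,"slide":[0,0,0],"spin":0}
    - {"gripper":0.04,"slide":[0,0,0],"spin":0}
    - {"gripper":0.04,"slide":[0,0,0],"spin":0}

```text
time_s: 5.3
ee_pos: [0.4698, 0.1751, 0.2867]
eef_rot: [-3.141, 0.0, 1.486]
force: [0.3, -0.7, -1.4]
grip_width: 0.0466
grip_force: 25.0
```

```bash
python3 go.py .4699 .1758 .2230 85.25
```

```text
slide [0.0008 0.0001 0.0637] spin -0.0015 len 0.064 t 5.3
```

Request:
jog_arm:
  rows:
    - {"gripper":0.04,"slide":[0.0008,0,0.035],"spin":0}
    - {"gripper":0.04,"slide":[0.0008,0,0.052],"spin":0}
    - {"gripper":0.04,"slide":[0.0008,0,0.058],"spin":0}
    - {"gripper":0.04,"slide":[0.0008,0,0.061],"spin":0}
    - {"gripper":0.04,"slide":[0.0008,0,0.061],"spin":0}
    - {"gripper":0.04,"slide":[0.0008,0,0.061],"spin":0}
    - {"gripper":0.04,"slide":[0.0008,0,0.061],"spin":0}

```text
time_s: 6.0
ee_pos: [0.4695, 0.1767, 0.2266]
eef_rot: [3.14, -0.0, 1.488]
force: [0.7, -1.0, -1.5]
grip_width: 0.0466
grip_force: 25.0
```

Request:
jog_arm:
  rows:
    - {"gripper":0.04,"slide":[0,0,0.0015],"spin":0}
    - {"gripper":0.04,"slide":[0,0,0.003],"spin":0}
    - {"gripper":0.04,"slide":[0,0,0.0035],"spin":0}
    - {"gripper":0.04,"slide":[0,0,0.0035],"spin":0}
    - {"gripper":0.04,"slide":[0,0,0.0035],"spin":0}

```text
time_s: 6.5
ee_pos: [0.4693, 0.1767, 0.2224]
eef_rot: [-3.142, 0.0, 1.488]
force: [0.2, -0.3, -1.2]
grip_width: 0.0464
grip_force: 25.0
```

Request:
jog_arm:
  rows:
    - {"gripper":0.04,"slide":[0,0,0.0006],"spin":0}
    - {"gripper":0.04,"slide":[0,0,0.001],"spin":0}
    - {"gripper":0.04,"slide":[0,0,0.001],"spin":0}

```text
time_s: 6.8
ee_pos: [0.4694, 0.1768, 0.222]
eef_rot: [3.141, -0.0, 1.488]
force: [-3.8, -2.0, 8.6]
grip_width: 0.0465
grip_force: 25.0
```

Request:
jog_arm:
  rows:
    - {"gripper":0.08,"slide":[0,0,-0.0005],"spin":0}
    - {"gripper":0.08,"slide":[0,0,-0.0005],"spin":0}
    - {"gripper":0.08,"slide":[0,0,-0.0005],"spin":0}
    - {"gripper":0.08,"slide":[0,0,-0.0005],"spin":0}
    - {"gripper":0.08,"slide":[0,0,-0.03],"spin":0}
    - {"gripper":0.08,"slide":[0,0,-0.07],"spin":0}
    - {"gripper":0.08,"slide":[0,0,-0.11],"spin":0}

```text
time_s: 7.5
ee_pos: [0.4691, 0.1766, 0.3325]
eef_rot: [-3.141, 0.0, 1.488]
force: [-0.4, -0.0, -0.3]
grip_width: 0.0801
grip_force: 0.0
```

```bash
python3 go.py .644 -.0292 .335 50.4
```

```text
slide [-0.1907  0.1913 -0.0027] spin 0.6082 len 0.27 t 7.5
```

Request:
jog_arm:
  rows:
    - {"gripper":0.07,"slide":[-0.1907,0.1913,-0.0027],"spin":0.6082}
    - {"gripper":0.07,"slide":[-0.1907,0.1913,-0.0027],"spin":0.6082}
    - {"gripper":0.07,"slide":[-0.1907,0.1913,-0.0027],"spin":0.6082}
    - {"gripper":0.07,"slide":[-0.1907,0.1913,-0.0027],"spin":0.6082}
    - {"gripper":0.07,"slide":[-0.1907,0.1913,-0.0027],"spin":0.6082}
    - {"gripper":0.07,"slide":[-0.1907,0.1913,-0.0027],"spin":0.6082}
    - {"gripper":0.07,"slide":[-0.1907,0.1913,-0.0027],"spin":0.6082}
    - {"gripper":0.07,"slide":[-0.1907,0.1913,-0.0027],"spin":0.6082}

```text
time_s: 8.3
ee_pos: [0.644, -0.029, 0.3335]
eef_rot: [-3.141, 0.0, 0.879]
force: [-0.2, 1.4, -0.2]
grip_width: 0.0701
grip_force: 0.0
```

Request:
jog_arm:
  rows:
    - {"gripper":0.07,"slide":[0,0,0],"spin":0}
    - {"gripper":0.07,"slide":[0,0,0],"spin":0}
    - {"gripper":0.07,"slide":[0,0,0],"spin":0}

```text
time_s: 8.6
ee_pos: [0.6439, -0.0284, 0.3344]
eef_rot: [3.141, -0.0, 0.881]
force: [0.8, 0.7, -0.8]
grip_width: 0.0701
grip_force: 0.0
```

```bash
python3 go.py .644 -.0292 .247 50.4
```

```text
slide [-0.0006  0.0006  0.0874] spin 0.0011 len 0.087 t 8.6
```

Request:
jog_arm:
  rows:
    - {"gripper":0.07,"slide":[-0.0006,0.0006,0.04],"spin":0}
    - {"gripper":0.07,"slide":[-0.0006,0.0006,0.07],"spin":0}
    - {"gripper":0.07,"slide":[-0.0006,0.0006,0.082],"spin":0}
    - {"gripper":0.07,"slide":[-0.0006,0.0006,0.0874],"spin":0}
    - {"gripper":0.07,"slide":[-0.0006,0.0006,0.0874],"spin":0}
    - {"gripper":0.07,"slide":[-0.0006,0.0006,0.0874],"spin":0}

```text
time_s: 9.2
ee_pos: [0.6446, -0.03, 0.2483]
eef_rot: [3.14, -0.001, 0.88]
force: [0.3, -0.2, -0.2]
grip_width: 0.0701
grip_force: 0.0
```

Request:
jog_arm:
  rows:
    - {"gripper":0.028,"slide":[0,0,0],"spin":0}
    - {"gripper":0.028,"slide":[0,0,0],"spin":0}
    - {"gripper":0.028,"slide":[0,0,0],"spin":0}
    - {"gripper":0.028,"slide":[0,0,0],"spin":0}
    - {"gripper":0.028,"slide":[0,0,0],"spin":0}
    - {"gripper":0.028,"slide":[0,0,0],"spin":0}
    - {"gripper":0.028,"slide":[0,0,0],"spin":0}

```text
time_s: 9.9
ee_pos: [0.6443, -0.03, 0.2468]
eef_rot: [3.142, -0.0, 0.88]
force: [-0.2, -0.4, 1.7]
grip_width: 0.0334
grip_force: 25.0
```

Request:
jog_arm:
  rows:
    - {"gripper":0.028,"slide":[0,0,-0.02],"spin":0}
    - {"gripper":0.028,"slide":[0,0,-0.06],"spin":0}
    - {"gripper":0.028,"slide":[0,0,-0.09],"spin":0}
    - {"gripper":0.028,"slide":[0,0,-0.09],"spin":0}

```text
time_s: 10.3
ee_pos: [0.6446, -0.03, 0.3413]
eef_rot: [3.136, -0.004, 0.88]
force: [0.4, 0.5, 0.2]
grip_width: 0.0333
grip_force: 25.0
```

```bash
python3 go.py .4636 .1001 .30 85.25
```

```text
slide [-0.0152 -0.2226  0.04  ] spin -0.6081 len 0.227 t 10.3
```

Request:
jog_arm:
  rows:
    - {"gripper":0.028,"slide":[-0.0152,-0.2226,0.04],"spin":-0.6081}
    - {"gripper":0.028,"slide":[-0.0152,-0.2226,0.04],"spin":-0.6081}
    - {"gripper":0.028,"slide":[-0.0152,-0.2226,0.04],"spin":-0.6081}
    - {"gripper":0.028,"slide":[-0.0152,-0.2226,0.04],"spin":-0.6081}
    - {"gripper":0.028,"slide":[-0.0152,-0.2226,0.04],"spin":-0.6081}
    - {"gripper":0.028,"slide":[-0.0152,-0.2226,0.04],"spin":-0.6081}
    - {"gripper":0.028,"slide":[-0.0152,-0.2226,0.04],"spin":-0.6081}

```text
time_s: 11.0
ee_pos: [0.463, 0.1003, 0.2965]
eef_rot: [-3.141, 0.0, 1.488]
force: [0.4, -1.1, -1.1]
grip_width: 0.0334
grip_force: 25.0
```

Request:
jog_arm:
  rows:
    - {"gripper":0.028,"slide":[0,0,0],"spin":0}
    - {"gripper":0.028,"slide":[0,0,0],"spin":0}
    - {"gripper":0.028,"slide":[0,0,0],"spin":0}

```text
time_s: 11.3
ee_pos: [0.4634, 0.0997, 0.2965]
eef_rot: [-3.141, 0.0, 1.487]
force: [-0.0, 0.4, -1.3]
grip_width: 0.0334
grip_force: 25.0
```

```bash
python3 go.py .4636 .1001 .236 85.25
```

```text
slide [0.0004 0.0001 0.0605] spin -0.001 len 0.061 t 11.3
```

Request:
jog_arm:
  rows:
    - {"gripper":0.028,"slide":[-0.0003,0,0.035],"spin":0}
    - {"gripper":0.028,"slide":[-0.0003,0,0.052],"spin":0}
    - {"gripper":0.028,"slide":[-0.0003,0,0.058],"spin":0}
    - {"gripper":0.028,"slide":[-0.0003,0,0.0605],"spin":0}
    - {"gripper":0.028,"slide":[-0.0003,0,0.0605],"spin":0}
    - {"gripper":0.028,"slide":[-0.0003,0,0.0605],"spin":0}

```text
time_s: 11.9
ee_pos: [0.4633, 0.0999, 0.237]
eef_rot: [3.14, -0.0, 1.488]
force: [-0.1, 0.4, -1.9]
grip_width: 0.0335
grip_force: 25.0
```

Request:
jog_arm:
  rows:
    - {"gripper":0.028,"slide":[0,0,0.0012],"spin":0}
    - {"gripper":0.028,"slide":[0,0,0.0024],"spin":0}
    - {"gripper":0.028,"slide":[0,0,0.003],"spin":0}
    - {"gripper":0.028,"slide":[0,0,0.003],"spin":0}

```text
time_s: 12.3
ee_pos: [0.463, 0.0999, 0.2332]
eef_rot: [3.142, -0.0, 1.488]
force: [0.6, -0.3, -0.9]
grip_width: 0.0333
grip_force: 25.0
```

Request:
jog_arm:
  rows:
    - {"gripper":0.028,"slide":[0,0,0.0006],"spin":0}
    - {"gripper":0.028,"slide":[0,0,0.0012],"spin":0}
    - {"gripper":0.028,"slide":[0,0,0.0014],"spin":0}
    - {"gripper":0.028,"slide":[0,0,0.0014],"spin":0}

```text
time_s: 12.7
ee_pos: [0.463, 0.0999, 0.2318]
eef_rot: [-3.142, -0.0, 1.488]
force: [0.8, -0.1, -1.4]
grip_width: 0.0337
grip_force: 25.0
```

Request:
jog_arm:
  rows:
    - {"gripper":0.028,"slide":[0,0,0.0005],"spin":0}
    - {"gripper":0.028,"slide":[0,0,0.0008],"spin":0}
    - {"gripper":0.028,"slide":[0,0,0.0008],"spin":0}

```text
time_s: 13.0
ee_pos: [0.463, 0.0999, 0.2317]
eef_rot: [3.141, 0.0, 1.488]
force: [-6.4, -0.7, 12.1]
grip_width: 0.0335
grip_force: 25.0
```

Request:
jog_arm:
  rows:
    - {"gripper":0.07,"slide":[0,0,-0.0005],"spin":0}
    - {"gripper":0.07,"slide":[0,0,-0.0005],"spin":0}
    - {"gripper":0.07,"slide":[0,0,-0.0005],"spin":0}
    - {"gripper":0.07,"slide":[0,0,-0.0005],"spin":0}
    - {"gripper":0.07,"slide":[0,0,-0.03],"spin":0}
    - {"gripper":0.07,"slide":[0,0,-0.07],"spin":0}
    - {"gripper":0.07,"slide":[0,0,-0.105],"spin":0}

```text
time_s: 13.7
ee_pos: [0.4629, 0.0998, 0.3375]
eef_rot: [-3.141, 0.0, 1.488]
force: [-0.5, -0.0, 0.4]
grip_width: 0.0698
grip_force: 0.0
```

```bash
python3 go.py .6483 .0471 .335 96.1
```

```text
slide [-0.0372  0.1891  0.0025] spin -0.1895 len 0.193 t 13.7
```

Request:
jog_arm:
  rows:
    - {"gripper":0.07,"slide":[-0.0372,0.1891,0.0025],"spin":-0.1895}
    - {"gripper":0.07,"slide":[-0.0372,0.1891,0.0025],"spin":-0.1895}
    - {"gripper":0.07,"slide":[-0.0372,0.1891,0.0025],"spin":-0.1895}
    - {"gripper":0.07,"slide":[-0.0372,0.1891,0.0025],"spin":-0.1895}
    - {"gripper":0.07,"slide":[-0.0372,0.1891,0.0025],"spin":-0.1895}
    - {"gripper":0.07,"slide":[-0.0372,0.1891,0.0025],"spin":-0.1895}
    - {"gripper":0.07,"slide":[-0.0372,0.1891,0.0025],"spin":-0.1895}
    - {"gripper":0.07,"slide":[-0.0372,0.1891,0.0025],"spin":-0.1895}

```text
time_s: 14.5
ee_pos: [0.6476, 0.0476, 0.3342]
eef_rot: [3.141, 0.0, 1.678]
force: [0.1, 0.0, 0.5]
grip_width: 0.0698
grip_force: 0.0
```

```bash
python3 go.py .6483 .0471 .246 96.1
python3 - <<'E'
from h import *
o=telemetry.get_obs(); p,d=cams.camera("wrist"); X=cloud(d,None or cams.camera_info("wrist"),wristT(o,cams.camera_info("wrist")))
for n,x,y,zt in(("sleeve",.6483,.0471,.074),("gear",.6291,.118,.047)):
    q=X[(d>0)&(np.hypot(X[...,0]-x,X[...,1]-y)<.032)&(X[...,2]>zt)&(X[...,2]<.1)]
    if len(q)>5:
        c,r=cv2.minEnclosingCircle((q[:,:2]*1000).astype(np.float32)); print(n,len(q),np.round(c,1),round(r,1),np.median(q[:,2]))
cv2.imwrite("pics/w1.png",p[:,:,::-1])
t,d=cams.camera("top"); s,d2=cams.camera("scene"); f=lambda a:cv2.convertScaleAbs(cv2.resize(a[:,:,::-1],(400,280),interpolation=cv2.INTER_CUBIC),alpha=1.6)
cv2.imwrite("pics/chk1.png",np.hstack([f(t[140:270,160:345]),f(s[150:280,180:365])]))
E
```

```text
slide [-0.0006  0.0006  0.0882] spin 0.0007 len 0.088 t 14.5
sleeve 726 [649.4  47.1] 15.9 0.07746033371289551
gear 2669 [629.9 118.2] 25.3 0.05066139751291687
```

View pics/chk1.png

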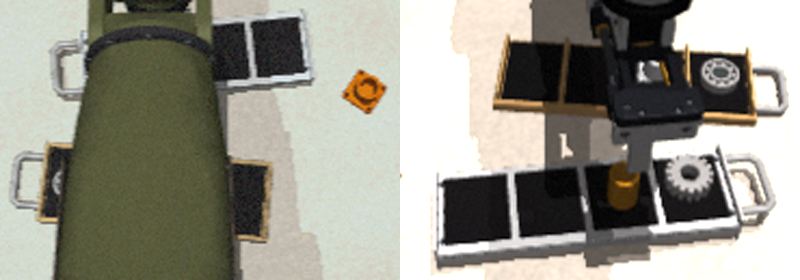

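The scene view shows the bearing at crop (718,72), in the bay nearest the handle. The gripper is above the sleeve at (622,185), and the wrist camera puts the sleeve and gear within 1 mm of my estimates.

Request:
jog_arm:
  rows:
    - {"gripper":0.07,"slide":[-0.0003,0.001,0.04],"spin":0}
    - {"gripper":0.07,"slide":[-0.0003,0.001,0.07],"spin":0}
    - {"gripper":0.07,"slide":[-0.0003,0.001,0.083],"spin":0}
    - {"gripper":0.07,"slide":[-0.0003,0.001,0.0882],"spin":0}
    - {"gripper":0.07,"slide":[-0.0003,0.001,0.0882],"spin":0}
    - {"gripper":0.07,"slide":[-0.0003,0.001,0.0882],"spin":0}

```text
time_s: 15.25
ee_pos: [0.6497, 0.0469, 0.2469]
eef_rot: [3.139, 0.0, 1.677]
force: [-0.8, 0.6, -0.2]
grip_width: 0.0696
grip_force: 0.0
```

Request:
jog_arm:
  rows:
    - {"gripper":0.026,"slide":[0,0,0],"spin":0}
    - {"gripper":0.026,"slide":[0,0,0],"spin":0}
    - {"gripper":0.026,"slide":[0,0,0],"spin":0}
    - {"gripper":0.026,"slide":[0,0,0],"spin":0}
    - {"gripper":0.026,"slide":[0,0,0],"spin":0}
    - {"gripper":0.026,"slide":[0,0,0],"spin":0}
    - {"gripper":0.026,"slide":[0,0,0],"spin":0}

```text
time_s: 15.95
ee_pos: [0.6494, 0.0469, 0.2453]
eef_rot: [3.142, 0.0, 1.677]
force: [-0.8, -1.3, 1.8]
grip_width: 0.0316
grip_force: 25.0
```

Request:
jog_arm:
  rows:
    - {"gripper":0.026,"slide":[0,0,-0.02],"spin":0}
    - {"gripper":0.026,"slide":[0,0,-0.06],"spin":0}
    - {"gripper":0.026,"slide":[0,0,-0.09],"spin":0}
    - {"gripper":0.026,"slide":[0,0,-0.09],"spin":0}

```text
time_s: 16.35
ee_pos: [0.6497, 0.0469, 0.3399]
eef_rot: [3.135, 0.001, 1.677]
force: [0.0, -0.0, -0.8]
grip_width: 0.0318
grip_force: 25.0
```

```bash
python3 go.py .4574 .0243 .30 85.25
```

```text
slide [-0.002  -0.1939  0.0386] spin 0.1894 len 0.198 t 16.35
```

Request:
jog_arm:
  rows:
    - {"gripper":0.026,"slide":[-0.002,-0.1939,0.0386],"spin":0.1894}
    - {"gripper":0.026,"slide":[-0.002,-0.1939,0.0386],"spin":0.1894}
    - {"gripper":0.026,"slide":[-0.002,-0.1939,0.0386],"spin":0.1894}
    - {"gripper":0.026,"slide":[-0.002,-0.1939,0.0386],"spin":0.1894}
    - {"gripper":0.026,"slide":[-0.002,-0.1939,0.0386],"spin":0.1894}
    - {"gripper":0.026,"slide":[-0.002,-0.1939,0.0386],"spin":0.1894}
    - {"gripper":0.026,"slide":[-0.002,-0.1939,0.0386],"spin":0.1894}
    - {"gripper":0.026,"slide":[-0.002,-0.1939,0.0386],"spin":0.1894}

```text
time_s: 17.15
ee_pos: [0.4577, 0.0244, 0.2967]
eef_rot: [3.141, -0.0, 1.488]
force: [-0.1, 0.6, -1.8]
grip_width: 0.032
grip_force: 25.0
```

```bash
python3 go.py .4574 .0243 .2345 85.25
```

```text
slide [-0.0001 -0.0004  0.0622] spin 0.0001 len 0.062 t 17.15
```

Request:
jog_arm:
  rows:
    - {"gripper":0.026,"slide":[-0.0001,-0.0003,0.035],"spin":0}
    - {"gripper":0.026,"slide":[-0.0001,-0.0003,0.053],"spin":0}
    - {"gripper":0.026,"slide":[-0.0001,-0.0003,0.06],"spin":0}
    - {"gripper":0.026,"slide":[-0.0001,-0.0003,0.0622],"spin":0}
    - {"gripper":0.026,"slide":[-0.0001,-0.0003,0.0622],"spin":0}
    - {"gripper":0.026,"slide":[-0.0001,-0.0003,0.0622],"spin":0}

```text
time_s: 17.75
ee_pos: [0.4569, 0.0243, 0.2353]
eef_rot: [3.14, -0.0, 1.488]
force: [1.2, 0.2, -1.2]
grip_width: 0.0319
grip_force: 25.0
```

Request:
jog_arm:
  rows:
    - {"gripper":0.026,"slide":[0,0,0.0012],"spin":0}
    - {"gripper":0.026,"slide":[0,0,0.0024],"spin":0}
    - {"gripper":0.026,"slide":[0,0,0.003],"spin":0}
    - {"gripper":0.026,"slide":[0,0,0.003],"spin":0}

```text
time_s: 18.15
ee_pos: [0.4565, 0.0242, 0.2315]
eef_rot: [3.142, -0.0, 1.488]
force: [0.1, 0.1, -1.7]
grip_width: 0.0318
grip_force: 25.0
```

Request:
jog_arm:
  rows:
    - {"gripper":0.026,"slide":[0,0,0.0006],"spin":0}
    - {"gripper":0.026,"slide":[0,0,0.0012],"spin":0}
    - {"gripper":0.026,"slide":[0,0,0.0016],"spin":0}
    - {"gripper":0.026,"slide":[0,0,0.0016],"spin":0}

```text
time_s: 18.55
ee_pos: [0.4565, 0.0242, 0.2303]
eef_rot: [3.142, 0.0, 1.488]
force: [-3.8, -0.8, 6.7]
grip_width: 0.0317
grip_force: 25.0
```

Contact at the expected height, so I'll release and go to the gear.

Request:
jog_arm:
  rows:
    - {"gripper":0.07,"slide":[0,0,-0.0003],"spin":0}
    - {"gripper":0.07,"slide":[0,0,-0.0003],"spin":0}
    - {"gripper":0.07,"slide":[0,0,-0.0003],"spin":0}
    - {"gripper":0.07,"slide":[0,0,-0.0003],"spin":0}
    - {"gripper":0.07,"slide":[0,0,-0.03],"spin":0}
    - {"gripper":0.07,"slide":[0,0,-0.07],"spin":0}
    - {"gripper":0.07,"slide":[0,0,-0.105],"spin":0}

```text
time_s: 19.25
ee_pos: [0.4564, 0.0242, 0.3364]
eef_rot: [-3.141, 0.0, 1.488]
force: [0.6, -0.7, -0.3]
grip_width: 0.0698
grip_force: 0.0
```

```bash
python3 go.py .6295 .118 .33 96.1
```

```text
slide [0.1078 0.1648 0.0064] spin -0.1894 len 0.197 t 19.25
```

Request:
jog_arm:
  rows:
    - {"gripper":0.08,"slide":[0.1078,0.1648,0.0064],"spin":-0.1894}
    - {"gripper":0.08,"slide":[0.1078,0.1648,0.0064],"spin":-0.1894}
    - {"gripper":0.08,"slide":[0.1078,0.1648,0.0064],"spin":-0.1894}
    - {"gripper":0.08,"slide":[0.1078,0.1648,0.0064],"spin":-0.1894}
    - {"gripper":0.08,"slide":[0.1078,0.1648,0.0064],"spin":-0.1894}
    - {"gripper":0.08,"slide":[0.1078,0.1648,0.0064],"spin":-0.1894}
    - {"gripper":0.08,"slide":[0.1078,0.1648,0.0064],"spin":-0.1894}
    - {"gripper":0.08,"slide":[0.1078,0.1648,0.0064],"spin":-0.1894}

```text
time_s: 20.05
ee_pos: [0.629, 0.1174, 0.3293]
eef_rot: [3.141, 0.0, 1.677]
force: [-0.1, 0.7, 0.0]
grip_width: 0.0803
grip_force: 0.0
```

```bash
python3 go.py .6295 .118 .237 96.1
```

```text
slide [0.0005 0.0005 0.0923] spin -0.0005 len 0.092 t 20.05
```

Request:
jog_arm:
  rows:
    - {"gripper":0.08,"slide":[0.0005,0.0003,0.04],"spin":0}
    - {"gripper":0.08,"slide":[0.0005,0.0003,0.075],"spin":0}
    - {"gripper":0.08,"slide":[0.0005,0.0003,0.088],"spin":0}
    - {"gripper":0.08,"slide":[0.0005,0.0003,0.0923],"spin":0}
    - {"gripper":0.08,"slide":[0.0005,0.0003,0.0923],"spin":0}
    - {"gripper":0.08,"slide":[0.0005,0.0003,0.0923],"spin":0}

```text
time_s: 20.65
ee_pos: [0.6303, 0.1185, 0.2381]
eef_rot: [3.139, -0.0, 1.677]
force: [0.4, 0.1, 0.3]
grip_width: 0.08
grip_force: 0.0
```

Request:
jog_arm:
  rows:
    - {"gripper":0.042,"slide":[0,0,0],"spin":0}
    - {"gripper":0.042,"slide":[0,0,0],"spin":0}
    - {"gripper":0.042,"slide":[0,0,0],"spin":0}
    - {"gripper":0.042,"slide":[0,0,0],"spin":0}
    - {"gripper":0.042,"slide":[0,0,0],"spin":0}
    - {"gripper":0.042,"slide":[0,0,0],"spin":0}

```text
time_s: 21.25
ee_pos: [0.6299, 0.1186, 0.2364]
eef_rot: [3.141, 0.0, 1.677]
force: [-1.4, -0.6, 2.2]
grip_width: 0.0493
grip_force: 25.0
```

Request:
jog_arm:
  rows:
    - {"gripper":0.042,"slide":[0,0,-0.02],"spin":0}
    - {"gripper":0.042,"slide":[0,0,-0.06],"spin":0}
    - {"gripper":0.042,"slide":[0,0,-0.11],"spin":0}
    - {"gripper":0.042,"slide":[0,0,-0.11],"spin":0}

```text
time_s: 21.65
ee_pos: [0.6304, 0.1186, 0.3533]
eef_rot: [3.131, -0.0, 1.677]
force: [0.7, 0.6, -2.3]
grip_width: 0.0494
grip_force: 25.0
```

```bash
python3 go.py .4511 -.0514 .31 85.25
```

```text
slide [-0.15   -0.1968  0.0412] spin 0.1895 len 0.251 t 21.65
```

Request:
jog_arm:
  rows:
    - {"gripper":0.042,"slide":[-0.15,-0.1968,0.04],"spin":0.1895}
    - {"gripper":0.042,"slide":[-0.15,-0.1968,0.04],"spin":0.1895}
    - {"gripper":0.042,"slide":[-0.15,-0.1968,0.04],"spin":0.1895}
    - {"gripper":0.042,"slide":[-0.15,-0.1968,0.04],"spin":0.1895}
    - {"gripper":0.042,"slide":[-0.15,-0.1968,0.04],"spin":0.1895}
    - {"gripper":0.042,"slide":[-0.15,-0.1968,0.04],"spin":0.1895}
    - {"gripper":0.042,"slide":[-0.15,-0.1968,0.04],"spin":0.1895}
    - {"gripper":0.042,"slide":[-0.15,-0.1968,0.04],"spin":0.1895}

```text
time_s: 22.45
ee_pos: [0.4508, -0.0511, 0.3063]
eef_rot: [3.141, -0.0, 1.488]
force: [0.7, 0.1, -1.4]
grip_width: 0.0491
grip_force: 25.0
```

Request:
jog_arm:
  rows:
    - {"gripper":0.042,"slide":[0,0,0],"spin":0}
    - {"gripper":0.042,"slide":[0,0,0],"spin":0}

```text
time_s: 22.65
ee_pos: [0.4507, -0.0509, 0.3061]
eef_rot: [-3.141, -0.0, 1.489]
force: [-0.3, 0.6, -1.9]
grip_width: 0.0494
grip_force: 25.0
```

```bash
python3 go.py .4511 -.0514 .2255 85.25
```

```text
slide [-0.0004  0.0005  0.0806] spin 0.0011 len 0.081 t 22.65
```

Request:
jog_arm:
  rows:
    - {"gripper":0.042,"slide":[-0.0004,0.0005,0.04],"spin":0}
    - {"gripper":0.042,"slide":[-0.0004,0.0005,0.067],"spin":0}
    - {"gripper":0.042,"slide":[-0.0004,0.0005,0.077],"spin":0}
    - {"gripper":0.042,"slide":[-0.0004,0.0005,0.0806],"spin":0}
    - {"gripper":0.042,"slide":[-0.0004,0.0005,0.0806],"spin":0}
    - {"gripper":0.042,"slide":[-0.0004,0.0005,0.0806],"spin":0}

```text
time_s: 23.25
ee_pos: [0.4511, -0.052, 0.2267]
eef_rot: [3.14, 0.0, 1.488]
force: [0.2, 1.0, -1.7]
grip_width: 0.0495
grip_force: 25.0
```

Request:
jog_arm:
  rows:
    - {"gripper":0.042,"slide":[0,0,0.0012],"spin":0}
    - {"gripper":0.042,"slide":[0,0,0.0024],"spin":0}
    - {"gripper":0.042,"slide":[0,0,0.003],"spin":0}
    - {"gripper":0.042,"slide":[0,0,0.003],"spin":0}

```text
time_s: 23.65
ee_pos: [0.4506, -0.052, 0.2227]
eef_rot: [3.142, 0.0, 1.488]
force: [0.3, -0.2, -1.8]
grip_width: 0.0493
grip_force: 25.0
```

Request:
jog_arm:
  rows:
    - {"gripper":0.042,"slide":[0,0,0.0006],"spin":0}
    - {"gripper":0.042,"slide":[0,0,0.0012],"spin":0}
    - {"gripper":0.042,"slide":[0,0,0.0018],"spin":0}
    - {"gripper":0.042,"slide":[0,0,0.0018],"spin":0}

```text
time_s: 24.05
ee_pos: [0.4507, -0.052, 0.2213]
eef_rot: [-3.142, 0.0, 1.488]
force: [-4.7, 0.1, 8.7]
grip_width: 0.0492
grip_force: 25.0
```

Request:
jog_arm:
  rows:
    - {"gripper":0.08,"slide":[0,0,-0.0005],"spin":0}
    - {"gripper":0.08,"slide":[0,0,-0.0005],"spin":0}
    - {"gripper":0.08,"slide":[0,0,-0.0005],"spin":0}
    - {"gripper":0.08,"slide":[0,0,-0.0005],"spin":0}
    - {"gripper":0.08,"slide":[0,0,-0.03],"spin":0}
    - {"gripper":0.08,"slide":[0,0,-0.07],"spin":0}
    - {"gripper":0.08,"slide":[0,0,-0.11],"spin":0}
    - {"gripper":0.08,"slide":[0,0,-0.15],"spin":0}

```text
time_s: 24.85
ee_pos: [0.4503, -0.0519, 0.3724]
eef_rot: [-3.141, -0.0, 1.488]
force: [0.5, -0.2, 0.4]
grip_width: 0.0799
grip_force: 0.0
```

Request:
jog_arm:
  rows:
    - {"gripper":0.08,"slide":[-0.35,0,0],"spin":0}
    - {"gripper":0.08,"slide":[-0.35,0,0],"spin":0}
    - {"gripper":0.08,"slide":[-0.35,0,0],"spin":0}
    - {"gripper":0.08,"slide":[-0.35,0,0],"spin":0}
    - {"gripper":0.08,"slide":[-0.35,0,0],"spin":0}
    - {"gripper":0.08,"slide":[-0.35,0,0],"spin":0}
    - {"gripper":0.08,"slide":[-0.35,0,0],"spin":0}
    - {"gripper":0.08,"slide":[-0.35,0,0],"spin":0}

```text
time_s: 25.65
ee_pos: [0.4203, -0.4052, 0.3698]
eef_rot: [-3.141, 0.0, 1.484]
force: [0.3, 0.4, -0.0]
grip_width: 0.0799
grip_force: 0.0
```

Run:
```python
from h import *
bays={"bearing":(.4699,.1758,15),"flange":(.4636,.1001,38),"sleeve":(.4574,.0243,45),"gear":(.4511,-.0514,18)}
im=[]
for cam in ("top","scene"):
    p,d=cams.camera(cam); X=cloud(d,cams.camera_info(cam)); im.append(p); padz=.017 if cam=="top" else .0202
    for n,(x,y,h) in bays.items():
        q=X[(d>0)&(np.hypot(X[...,0]-x,X[...,1]-y)<.033)&(X[...,2]>padz+h/1000-.004)]
        if len(q)<5: print(cam,n,"few");continue
        c,r=cv2.minEnclosingCircle((q[:,:2]*1000).astype(np.float32)); print(cam,n,len(q),"off",np.round(np.array(c)-[x*1000,y*1000],1),"r",round(r,1),"h",np.round(np.median(q[:,2])-padz,4))
f=lambda a:cv2.convertScaleAbs(cv2.resize(a[:,:,::-1],(400,300),interpolation=cv2.INTER_CUBIC),alpha=1.6)
F=np.hstack([f(im[0]),f(im[1])])
F2=np.hstack([f(im[0][195:262,160:300]),f(im[1][150:217,215:355])])
cv2.imwrite("pics/end.png",np.vstack([F,F2]))
```

```text
top bearing 166 off [-1.3 -0.2] r 23.4 h 0.014
top flange 56 off [-0.9  0.3] r 17.1 h 0.0373
top sleeve 41 off [-1.4  1. ] r 15.8 h 0.0452
top gear 167 off [-1.2 -1.1] r 24.8 h 0.0179
scene bearing 176 off [-1.2  1.2] r 23.9 h 0.0141
scene flange 68 off [-0.4  0.4] r 17.8 h 0.0374
scene sleeve 52 off [-1.4  1. ] r 16.5 h 0.0445
scene gear 183 off [-0.7 -0.3] r 26.2 h 0.0177
```

View pics/end.png

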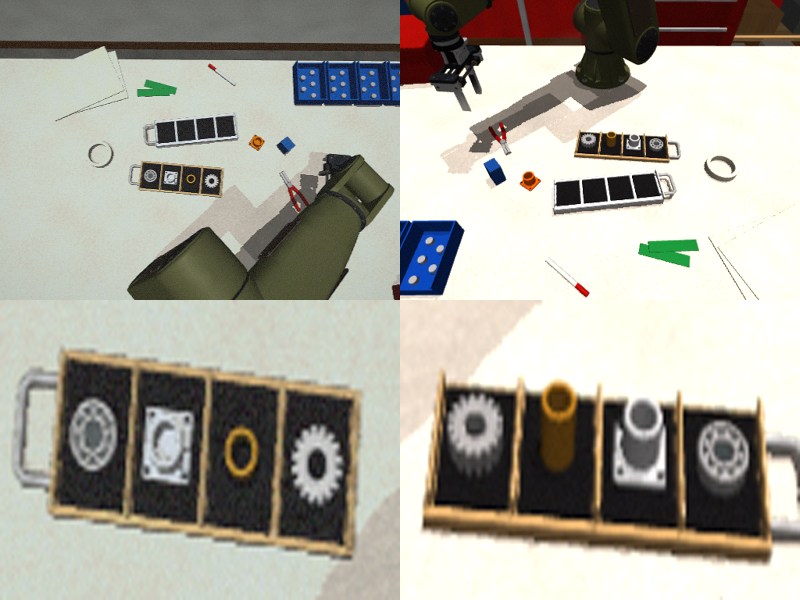

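From the build rack's handle in the lower-left crop, the parts are bearing (92,432), flange (165,445), sleeve (240,452) and gear (317,463). All stand upright and within 2 mm of their bay centres. The tape, pliers and carton have not moved, and the arm is clear.

```bash
python3 -c "
from station import workorder
print(workorder.hand_in())"
```

```text
the job is handed in; nothing more can be done
None
```

The job is handed in: from the build rack's handle outward stand the bearing, flange, sleeve and gear, each upright and within 2 mm of its bay's centre; the robot is clear and the bystanders untouched, in about 26 s.

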